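# Close the reagent jars with their own lids

### The job

Two amber reagent jars have been left open on the water-testing table: close each with the lid that matches the colour of its band, blue on blue and green on green, fully down and level. The jars stay standing upright where they are; leave the yellow spare lid, the jar that is already closed and the two dropper bottles where they are.

Things in the scene. Friction and masses are not known exactly. Their poses are not given: they have to be found in the camera images.
- jar_blue: Open amber glass reagent jar with a pale label and above it a broad blue band that covers the top of its body and its shoulder; loose, 220 g, round. Body 64 mm diameter, its wall upright to 68 mm, then a sloping shoulder up to 80 mm; the plain neck (39 mm outer diameter, tapering to 35 mm over its top 5 mm) runs from 80 mm up to the mouth at 103 mm. Origin: centre of the underside; z up.
- mouth_blue (a point): Centre of the open mouth of the blue-banded jar, level with the top of its neck, 103 mm above the jar's underside.
- jar_green: Open amber glass reagent jar with a pale label and above it a broad green band that covers the top of its body and its shoulder; loose, 220 g, round. Body 64 mm diameter, its wall upright to 68 mm, then a sloping shoulder up to 80 mm; the plain neck (39 mm outer diameter, tapering to 35 mm over its top 5 mm) runs from 80 mm up to the mouth at 103 mm. Origin: centre of the underside; z up.
- mouth_green (a point): Centre of the open mouth of the green-banded jar, level with the top of its neck, 103 mm above the jar's underside.
- lid_blue: Blue ribbed plastic push-on lid, lying open side down on the table; 51 mm outer diameter over the ribs (50 mm solid), 26 mm tall, 30 g; inside 45 mm diameter, 21 mm deep, top 5 mm thick. Origin: centre of the open rim on its underside; z up. Fully on, its ceiling rests on the jar's mouth, its rim 82 mm above the jar's underside, 2 mm clear of the shoulder.
- lid_green: Green ribbed plastic push-on lid, lying open side down on the table; 51 mm outer diameter over the ribs (50 mm solid), 26 mm tall, 30 g; inside 45 mm diameter, 21 mm deep, top 5 mm thick. Origin: centre of the open rim on its underside; z up. Fully on, its ceiling rests on the jar's mouth, its rim 82 mm above the jar's underside, 2 mm clear of the shoulder.
- lid_spare: Bystander: yellow spare lid, same shape and size as the blue and green lids, lying open side down; it belongs to none of the jars here. Origin: centre of its underside.
- jar_closed: Bystander: amber jar like the others but with a white band and already closed with its white lid, 64 mm diameter, 108 mm tall overall. Origin: centre of the underside.
- dropper_a: Bystander: small white dropper bottle with a red pointed cap, 32 mm diameter, 68 mm tall, near the left side. Origin: centre of the underside.
- dropper_b: Bystander: small white dropper bottle with a black pointed cap and a grey label, 32 mm diameter, 68 mm tall, near the right side. Origin: centre of the underside.
Things that resemble listed ones, but are neither listed nor needed, are in the scene too. What is meant by the lid_green is not pink, and is the larger of those in its own colour.

How it is judged (in metres and radians):
At the end, for the whole second after the job is handed in: Blue lid on blue-banded jar, green on green: each within 6 mm of the mouth centre, rim 78 to 85.5 mm above the jar's underside, level with it to 0.08 rad. Jars on the table (within 8 mm), upright to 0.08 rad, within 50 mm of their start. Lids and jars slower than 20 mm/s (horizontal distance between lid_blue and mouth_blue below 0.006 m and z of lid_blue in the frame of jar_blue between 0.078 and 0.0855 m and angle between the z axis of lid_blue and the z axis of jar_blue, either way round below 0.08 rad and angle between each of jar_blue, jar_green's own z axis and vertical below 0.08 rad and distance of each of jar_blue, jar_green from where it was at the start of the episode below 0.05 m and height (world z) of each of jar_blue, jar_green below 0.008 m and linear speed of each of lid_blue, jar_blue, lid_green, jar_green below 0.02 m/s and horizontal distance between lid_green and mouth_green below 0.006 m and z of lid_green in the frame of jar_green between 0.078 and 0.0855 m and angle between the z axis of lid_green and the z axis of jar_green, either way round below 0.08 rad); the robot touches nothing.
It fails at once if the yellow spare lid is shifted by more than 30 mm (distance of lid_spare from where it was at the start of the episode above 0.03 m).
It fails at once if the jar that is already closed is shifted by more than 30 mm (distance of jar_closed from where it was at the start of the episode above 0.03 m).
It fails at once if a dropper bottle is shifted by more than 30 mm (distance of any of dropper_a, dropper_b from where it was at the start of the episode above 0.03 m).
It fails at once if the blue-banded jar is tipped by more than 20 degrees or lifted more than 30 mm off the table (angle between jar_blue's own z axis and vertical above 0.35 rad or height (world z) of jar_blue above 0.03 m).
It fails at once if the green-banded jar is tipped by more than 20 degrees or lifted more than 30 mm off the table (angle between jar_green's own z axis and vertical above 0.35 rad or height (world z) of jar_green above 0.03 m).
It also fails if it takes over 64 s, if anything falls off the work surface, if the arm or the gripper's body presses on something with over 40 N, if the wrist force passes 120 N, or if a joint passes its speed limit or range.

### The arm

A 7-joint arm with a two-finger parallel gripper is mounted at the origin on the work surface. World frame = base frame: x ahead of the robot, y to its left, z up, the work surface at z = 0. Lengths are in mm, angles in rad, forces in N, time in s.
With the tool pointing down it reaches from about 425 to 875 mm from the base axis. Payload 9.9 kg.
Tool frame: the origin (TCP) lies on the centre line of the jaws, within the pads' length; the fingertips stand 8 mm ahead of it and the grasp point (between the pads) lies 11 mm behind it; z points along the fingers, y is the line along which they close (so a half turn about z gives the same grasp; the last joint's range is limited). The gripper opens to 85 mm and grips with 20 to 120 N. Pads are 22 mm wide; open, the fingers measure 114 mm over their backs; the gripper's body (76 mm by 85 mm) begins 54 mm behind the grasp point. The pads swing forward as they close: fully open they stand 13 mm farther back than shut.
Start: joints at [-1.205, 0.576, 0.025, 1.437, -0.015, 1.129, -0.057], TCP at [293.474, 607.867, 239.289] pointing down, gripper open.
Joint ranges: [-2.76, 2.76], [-0.34, 2.15], [-1.52, 1.57], [0.19, 2.46], [-1.09, 4.23], [0.17, 1.99], [-2.82, 2.82]. Speed limits (rad/s): [2.22, 2.22, 3.01, 3.01, 3.14, 3.14, 3.14].

### API

Orientations are given as a rotation vector (axis times angle).
In Python, from rig import env gives the robot as it stands.
- The arm moves only by the tool play_rows, never from a script. Its argument "increments" is a list of rows, each a list of 5 numbers: the closure, from 0 (fully open) to 1 (shut), then the shift along the tool's x, y, z in cm, then the turn about the tool's z in rad. A call has 1 to 5 rows; each row is the pose to reach, as a shift and turn from the pose commanded when the call began, along the tool's axes at that moment; what a row does not reach only later rows make up. A row lasts 1/10 s, in which the tool goes at most 50 mm and 8.59 degrees, less where a joint would pass 70% of its speed; a pose out of reach is approached as far as the arm can. A call with a gripper value outside its range is refused whole. The fingers move at their own pace and stop on an object; "grip_force" is the grip in N (left out, the last holds). Time passes only in rows, so rows that repeat a pose let the fingers close. It gives the time, the measured TCP pose, the force, the opening and the grip force at its end, in the units of the state.
- env.sense(): the state, without advancing time (a new reading comes with each control period).
- env.get_image(name): name is "side" or "top"; returns the picture (400x640x3 uint8, blue, green, red); there is no depth.
- env.camera_model(name): a dict with "fx", "fy", "cx", "cy" (pixels), "extrinsics" (4x4, takes a point from world to camera coordinates). Camera axes: x right, y down, z forward; pixel columns grow to the right and rows downward; lengths in mm; the calibration is good to about 2 mm. A picture is of the moment at which its call begins. camera_model takes no time and is no camera call.
- env.finish_job(): hands the job in; it is judged then, once.
The state is a dict: "clock": time; "qpos": joint angles; "qvel": joint speeds; "joint_efforts": joint torques, N m; "position": TCP position; "ee_rot": TCP orientation; "wrist_force": force on the tool from outside, world axes, zero at the start; "ft_torque": the same for the moment, N m; "grip_width": finger opening in mm; "finger_force": force on a finger pad.
Only numpy, scipy, OpenCV 4.12 (cv2) and the standard library are available. Lean on these libraries where they do the work, as an engineer would, in place of code of your own. Each camera call takes 0.05 s, during which the arm holds its last target. There are 200 camera calls.

## Working session

There is one attempt and no reset: what is moved stays moved. The work goes in short steps, Python scripts to look and compute and a tool call to move; the robot and the scene stay as the last step left them, time stands still between calls to the robot, and variables do not carry over. Pictures are saved under pics/ and viewed, at most 10 in all, crops included, and the job is handed in when it is done.

Besides the shell and the picture viewer there is one more tool, called after "Emit:" as name(argument=value, ...) on one line, values as JSON. play_rows: Moves the arm, as the interface text tells. Its arguments: {"type":"object","properties":{"increments":{"type":"array"},"grip_force":{"type":"number"}},"required":["increments"]}

```bash
mkdir -p pics; ls
python3 - <<'E'
from rig import env
import cv2
for n in("side","top"):
    im=env.get_image(n); cv2.imwrite(f"pics/{n}0.png",im)
    m=env.camera_model(n); print(n,m)
print(env.sense())
E
```

```text
pics
side {'fx': 495.59615664306534, 'fy': 495.59615664306534, 'cx': 315.3342685113859, 'cy': 200.33737906910656, 'extrinsics': array([[ 9.78258717e-01, -2.07035703e-01, -1.20871706e-02,
        -5.37088621e+02],
       [-1.27048498e-01, -5.52208375e-01, -8.23968804e-01,
         1.33247271e+02],
       [ 1.63916324e-01,  8.07590322e-01, -5.66506232e-01,
         1.20603696e+03],
       [ 0.00000000e+00,  0.00000000e+00,  0.00000000e+00,
         1.00000000e+00]])}
top {'fx': 380.3924411143791, 'fy': 380.3924411143791, 'cx': 320.93807012049825, 'cy': 194.13877719642267, 'extrinsics': array([[ 1.96643579e-02, -9.99759614e-01,  9.69675271e-03,
        -1.08743139e+01],
       [-9.82366936e-01, -2.11240192e-02, -1.85765927e-01,
         5.59942098e+02],
       [ 1.85926105e-01, -5.87280158e-03, -9.82546179e-01,
         1.12934987e+03],
       [ 0.00000000e+00,  0.00000000e+00,  0.00000000e+00,
         1.00000000e+00]])}
{'clock': 0.1, 'qpos': array([-1.20482684,  0.57643058,  0.02482832,  1.43779028, -0.01501834,
        1.12902646, -0.05650342]), 'qvel': array([-3.97347911e-04, -1.86894061e-03, -1.73420852e-05, -1.26312383e-03,
        3.39429369e-04,  1.24833600e-03,  9.42254416e-04]), 'joint_efforts': array([ 5.85597038e-03, -7.67293954e+01,  2.25813188e+00, -2.86605281e+01,
        1.59985578e-02,  8.76630424e-03, -6.78477562e-06]), 'position': array([293.27078145, 607.53267283, 238.55209018]), 'ee_rot': array([-7.00435729e-01, -3.06222472e+00,  2.26737204e-03]), 'wrist_force': array([0.68478319, 0.30928005, 1.37490016]), 'ft_torque': array([-0.02601581,  0.01598658, -0.01754021]), 'finger_force': 0.0, 'grip_width': 85.48637314030867}
```

View pics/top0.png

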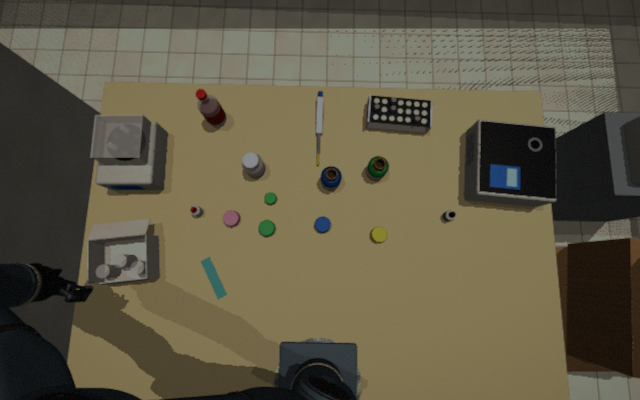

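View pics/side0.png

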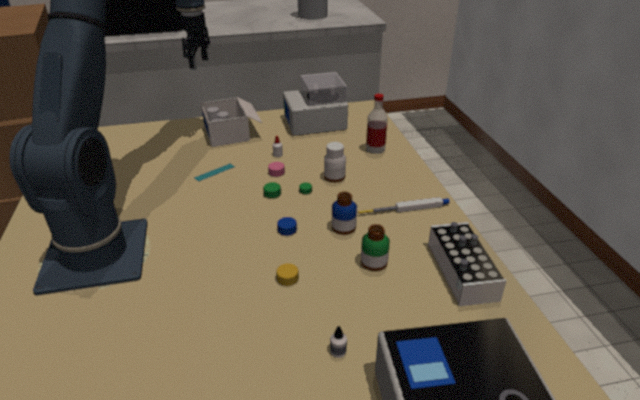

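Top view: blue lid (322,225), yellow (379,235), pink (231,218), blue jar (331,177), green jar (377,167), closed jar (253,165). There are two green lid candidates, (266,228) large and (270,199) small. The description asks for the larger one, so (266,228) fits; I'll confirm in a crop while measuring.

```bash
cat > h.py <<'E'
import cv2, numpy as np
from rig import env
from scipy.spatial.transform import Rotation as R
def ray(n,u,v,z):
    m=env.camera_model(n);E=m["extrinsics"];Rt=E[:3,:3].T
    c=-Rt@E[:3,3];d=Rt@np.array([(u-m["cx"])/m["fx"],(v-m["cy"])/m["fy"],1])
    return c+d*(z-c[2])/d[2]
def blobs(im,lo,hi,amin=25):
    k=cv2.inRange(cv2.cvtColor(im,cv2.COLOR_BGR2HSV),lo,hi)
    n,l,s,c=cv2.connectedComponentsWithStats(k)
    return [(c[i].round(1),s[i]) for i in range(1,n) if s[i][4]>amin]
def tool(d):  # world mm -> tool cm
    return R.from_rotvec(env.sense()["ee_rot"]).inv().apply(d)/10
E
python3 - <<'E'
from h import *
C={"green":((45,90,40),(85,255,255)),"blue":((100,120,40),(130,255,255)),"yellow":((22,190,80),(32,255,255)),"amber":((3,120,15),(17,255,110))}
for n in("side","top"):
    im=cv2.imread(f"pics/{n}0.png")
    for k,(lo,hi) in C.items():
        for c,s in blobs(im,lo,hi):
            if n=="top" and not(180<c[0]<460 and 120<c[1]<260): continue
            print(n,k,c,s,[ray(n,*c,z)[:2].round(0) for z in(15,74,95)])
a=cv2.imread("pics/top0.png")[140:250,220:400]
b=cv2.imread("pics/side0.png")[150:290,240:420]
cv2.imwrite("pics/c.png",np.hstack([cv2.resize(a,(400,400*110//180*1),interpolation=2),cv2.resize(b,(400,244),interpolation=2)]))
E
```

```text
side green [271.7 189.8] [264 182  17  16 218] [array([458., 168.]), array([449.,  78.]), array([446.,  45.])]
side green [305.3 187.7] [300 183  12  11 111] [array([553., 157.]), array([537.,  68.]), array([532.,  36.])]
side green [375.1 245.9] [362 234  27  22 423] [array([ 669., -134.]), array([ 644., -202.]), array([ 635., -225.])]
side blue [286.6 110.9] [285 103   4  16  34] [array([585., 689.]), array([567., 559.]), array([560., 512.])]
side blue [343.8 211.3] [333 202  23  18 322] [array([631.,  21.]), array([609., -58.]), array([601., -86.])]
side blue [286.6 225.7] [278 218  18  17 255] [array([472.,  -7.]), array([463., -84.]), array([ 459., -112.])]
side blue [423.3 359.5] [ 395  336   61   54 1658] [array([ 656., -470.]), array([ 632., -512.]), array([ 624., -526.])]
side amber [15.4 97. ] [   0    5   48  233 4352] [array([-455., 1076.]), array([-394.,  916.]), array([-372.,  859.])]
side amber [430.  108.1] [383  96  95  42 926] [array([1112.,  588.]), array([1054.,  466.]), array([1033.,  422.])]
side amber [384.4 134.8] [382 127   5  17  30] [array([877., 419.]), ar
[... 810 characters left out ...]
42., -171.]), array([ 636., -167.])]
top green [270.  198.1] [265 193  11  12 111] [array([551., 163.]), array([540., 155.]), array([537., 153.])]
top green [266.4 227.7] [259 220  16  16 206] [array([456., 170.]), array([450., 162.]), array([448., 159.])]
top blue [330.6 178.3] [321 167  20  19 159] [array([620., -30.]), array([606., -28.]), array([601., -27.])]
top blue [322.1 224.2] [315 217  15  16 185] [array([471.,  -5.]), array([464.,  -5.]), array([462.,  -4.])]
top amber [378.4 164.6] [374 158  11  12  51] [array([ 669., -185.]), array([ 653., -175.]), array([ 647., -172.])]
top amber [330.9 174.3] [326 168  11  13  69] [array([633., -31.]), array([619., -29.]), array([614., -28.])]
```

View pics/c.png

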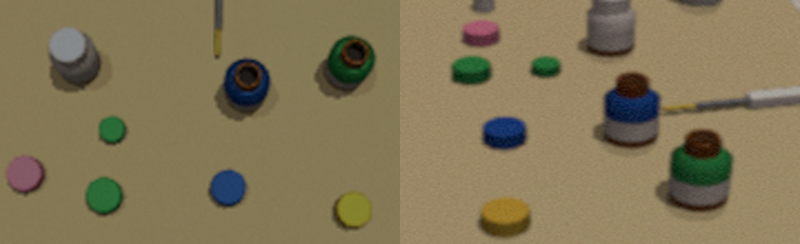

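The crop confirms that the green lid at (266,228) is clearly larger (16 px ≈ 50 mm) than the one at (270,199) (11 px ≈ 35 mm). Next I'll work out the mouth points and the moves.

Run:
```python
from h import *
for n,c in(("green",(379,163.5)),("blue",(331,174))): print(n,ray("top",*c,101))
for n,c in(("green",(376,229)),("blue",(344.5,195.5))): print(n,ray("side",*c,98)) 
s=env.sense();print(s["position"],R.from_rotvec(s["ee_rot"]).as_matrix().round(3))
print(tool(np.array([457,169.5,120])-s["position"]))
```

```text
green [ 649.05081821 -172.98118232  101.        ]
blue [613.16624848 -28.11207656 101.        ]
green [ 653.68209782 -172.45816919   98.        ]
blue [618.9007309  -25.55816921  98.        ]
[293.27078145 607.53267283 238.55209018] [[-0.901  0.435 -0.001]
 [ 0.435  0.901 -0.001]
 [-0.    -0.001 -1.   ]]
[-33.78662947 -32.31246668  11.9043245 ]
```

Emit:
play_rows(increments=[[0, -3.4, -3.2, 0, 0], [0, -6.8, -6.5, 0, 0], [0, -10.2, -9.7, 0, 0], [0, -13.5, -12.9, 0, 0], [0, -17, -16.2, 0, 0]], grip_force=40)

```text
clock: 0.6
position: [376.2, 386.3, 239.0]
ee_rot: [-0.7, -3.062, 0.001]
wrist_force: [0.8, 0.3, -0.4]
grip_width: 85.2
finger_force: 0.0
```

Emit:
play_rows(increments=[[0, -3.4, -3.2, 2, 0], [0, -6.8, -6.5, 4, 0], [0, -10.2, -9.7, 7, 0], [0, -13.5, -12.9, 10, 0], [0, -16.8, -16.1, 12, 0]])

```text
clock: 1.1
position: [453.3, 179.3, 123.4]
ee_rot: [-0.699, -3.062, 0.0]
wrist_force: [1.4, 0.7, -0.1]
grip_width: 85.3
finger_force: 0.0
```

Emit:
play_rows(increments=[[0, 0, 0, 0, 0], [0, 0, 0, 0, 0], [0, 0, 0, 0, 0]])

```text
clock: 1.4
position: [453.5, 181.9, 125.0]
ee_rot: [0.699, 3.063, 0.001]
wrist_force: [0.1, -0.1, -0.3]
grip_width: 85.2
finger_force: 0.0
```

Run:
```python
from h import *
t=env.get_image("top");sd=env.get_image("side")
s=env.sense();print(s["clock"],s["position"],s["ee_rot"],s["qpos"].round(2),s["wrist_force"])
print(tool(np.array([457,169.5,10])-s["position"]))
cv2.imwrite("pics/a.png",np.vstack([cv2.resize(t[170:270,180:400],None,fx=2.5,fy=2.5),cv2.resize(sd[100:240,200:420],None,fx=2.5,fy=2.5)]))
```

```text
1.5 [453.35708254 182.34877347 125.17706201] [6.96640125e-01 3.06288264e+00 1.73682321e-03] [-0.52  0.45  0.05  2.06 -0.04  0.62  0.69] [ 0.58914103 -0.19352996  0.19904738]
[-0.88156993 -1.01457299 11.51671179]
```

View pics/a.png

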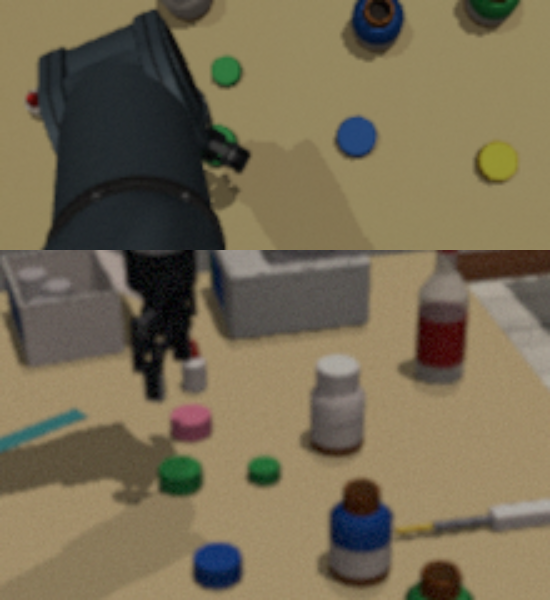

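The gripper is just short of the large green lid (crop 180,475 in the side half), and nothing has been disturbed. Next I align and descend.

Emit:
play_rows(increments=[[0, -0.9, -1.0, 2, 0], [0, -0.9, -1.0, 6, 0], [0, -0.9, -1.0, 9, 0], [0, -0.9, -1.0, 11, 0], [0, -0.9, -1.0, 11.5, 0]])

```text
clock: 2.0
position: [456.1, 168.7, 8.2]
ee_rot: [-0.697, -3.061, 0.002]
wrist_force: [0.4, 0.3, 0.3]
grip_width: 85.3
finger_force: 0.0
```

Emit:
play_rows(increments=[[0, 0, 0, 0, 0], [0.2, 0, 0, 0, 0], [0.3, 0, 0, 0, 0], [1, 0, 0, 0, 0], [1, 0, 0, 0, 0]])

```text
clock: 2.5
position: [457.9, 168.1, 10.9]
ee_rot: [0.7, 3.061, 0.002]
wrist_force: [-1.2, -0.2, 9.4]
grip_width: 48.4
finger_force: 39.7
```

Emit:
play_rows(increments=[[1, 0, 0, 0, 0], [1, 0, 0, 0, 0], [1, 0, 0, 0, 0], [1, 0, 0, 0, 0], [1, 0, 0, 0, 0]])

```text
clock: 3.0
position: [457.9, 168.1, 10.9]
ee_rot: [0.7, 3.061, 0.002]
wrist_force: [-1.4, -0.6, 9.5]
grip_width: 48.3
finger_force: 39.7
```

Emit:
play_rows(increments=[[1, 0, 0, -1, 0], [1, 0, 0, -3, 0], [1, 0, 0, -6, 0], [1, 0, 0, -10, 0], [1, 0, 0, -14, 0]])

```text
clock: 3.5
position: [456.8, 167.5, 151.9]
ee_rot: [-0.701, -3.062, 0.0]
wrist_force: [0.9, 1.2, -0.6]
grip_width: 48.0
finger_force: 41.6
```

Emit:
play_rows(increments=[[1, 0, 0, 0, 0], [1, 0, 0, 0, 0], [1, 0, 0, 0, 0]])

```text
clock: 3.8
position: [456.6, 167.5, 149.3]
ee_rot: [-0.7, -3.062, 0.001]
wrist_force: [-0.5, 0.3, -1.1]
grip_width: 48.2
finger_force: 41.7
```

Run:
```python
from h import *
sd=env.get_image("side");t=env.get_image("top")
s=env.sense();print(s["clock"],s["position"],s["ee_rot"],s["wrist_force"],s["grip_width"])
for c,st in blobs(sd,(45,90,25),(85,255,255)): print(c,st)
print(tool(np.array([651,-173,155])-s["position"]))
cv2.imwrite("pics/b.png",cv2.resize(sd[60:240,200:420],None,fx=3,fy=3))
```

```text
3.9 [456.52786699 167.48742845 148.76573529] [-7.00102175e-01 -3.06084603e+00  2.10586509e-03] [ 0.00839819  0.46610693 -0.60172138] 47.5796751279739
[272.7 146.3] [269 138   8  17 105]
[305.2 187.8] [300 183  12  11 112]
[375.1 246. ] [362 234  27  22 425]
[-32.31415994 -22.21031308  -0.62985347]
```

View pics/b.png

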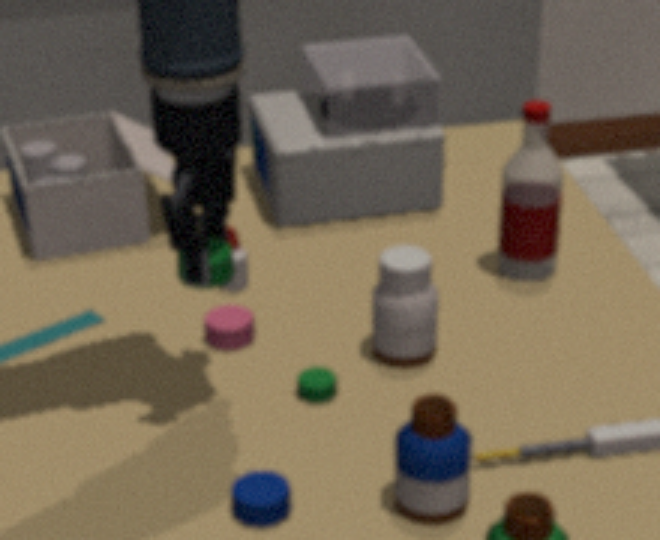

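The green lid is held and level, at (205,260) in the crop. Next I carry it above the green jar.

Emit:
play_rows(increments=[[1, -3.8, -2.7, -0.6, 0], [1, -7.7, -5.3, -1.2, 0], [1, -11.5, -8, -1.8, 0], [1, -15.3, -10.6, -1.8, 0], [1, -18.9, -13.1, -1.8, 0]])

```text
clock: 4.4
position: [570.8, -34.4, 166.7]
ee_rot: [-0.701, -3.061, 0.001]
wrist_force: [0.2, 1.2, 0.7]
grip_width: 47.8
finger_force: 41.6
```

Emit:
play_rows(increments=[[1, -3.8, -2.7, 0, 0], [1, -7.5, -5.2, 0, 0], [1, -10.9, -7.6, 0, 0], [1, -13, -9, 0.5, 0], [1, -13.4, -9.1, 1.2, 0]])

```text
clock: 4.9
position: [651.7, -177.2, 153.9]
ee_rot: [-0.708, -3.06, 0.004]
wrist_force: [0.6, -0.3, 0.5]
grip_width: 47.9
finger_force: 41.6
```

Emit:
play_rows(increments=[[1, 0, 0, 0, 0], [1, 0, 0, 0, 0], [1, 0, 0, 0, 0], [1, 0, 0, 0, 0]])

```text
clock: 5.3
position: [651.6, -171.3, 156.1]
ee_rot: [0.698, 3.063, 0.001]
wrist_force: [0.4, 0.9, -0.2]
grip_width: 48.0
finger_force: 41.6
```

Run:
```python
from h import *
sd=env.get_image("side")
s=env.sense();print(s["clock"],s["position"],s["ee_rot"],s["qpos"].round(2),s["wrist_force"],s["grip_width"])
print(tool(np.array([652,-173,130])-s["position"]))
cv2.imwrite("pics/d.png",cv2.resize(sd[150:290,300:460],None,fx=4,fy=4,interpolation=cv2.INTER_CUBIC))
```

```text
5.35 [ 651.64227954 -171.58779016  156.18007514] [6.98616885e-01 3.06251825e+00 3.94761392e-04] [ 0.15  0.65  0.07  1.55 -0.05  0.95  1.36] [ 0.34952262 -0.46405509 -0.08867179] 48.10536591152748
[-0.09259873 -0.11261217  2.61800121]
```

View pics/d.png

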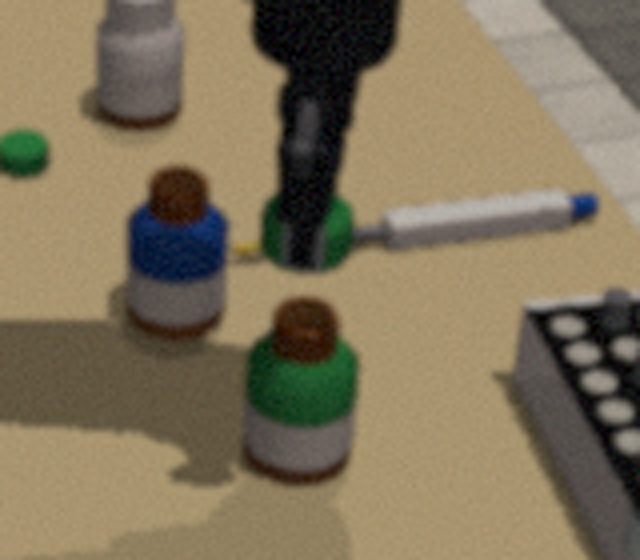

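The lid spans columns 262–355 of the crop, the neck is centred at about 305, and the blue lid and the rest are undisturbed. I'll check the offset differentially.

Run:
```python
from h import *
m=env.camera_model("side")
def pr(p):
    c=m["extrinsics"]@np.append(p,1);return m["fx"]*c[0]/c[2]+m["cx"],m["fy"]*c[1]/c[2]+m["cy"]
z0=156.2-10.9
a=np.linspace(0,6.283,90)
for nm,x,y,r,zs in(("lid",651.6,-171.6,25.2,(z0,z0+26)),("neck",652,-173,18.5,(85,103)),("body",652,-173,32,(0,66))):
    P=np.array([pr((x+r*np.cos(t),y+r*np.sin(t),z)) for t in a for z in zs])
    print(nm,((P.min(0)-[300,150])*4+2).round(1),((P.max(0)-[300,150])*4+2).round(1))
```

```text
lid [260.9 184.9] [356.3 277. ]
neck [269.4 292.1] [337.1 357.7]
body [239.9 328.6] [356.6 487. ]
```

Lid prediction matches observation; the jar lies about 1.7 mm further in x, so the target is (653.5,-173). Next I descend.

Emit:
play_rows(increments=[[1, -0.2, -0.05, 1, 0], [1, -0.25, -0.05, 2.5, 0], [1, -0.25, -0.05, 3.4, 0], [1, -0.25, -0.05, 3.6, 0], [1, -0.25, -0.05, 3.6, 0]])

```text
clock: 5.85
position: [653.2, -174.0, 118.7]
ee_rot: [-0.7, -3.061, 0.0]
wrist_force: [0.5, 0.2, 0.2]
grip_width: 48.1
finger_force: 41.6
```

Emit:
play_rows(increments=[[1, 0, 0, 0.3, 0], [1, 0, 0, 0.6, 0], [1, 0, 0, 0.9, 0], [1, 0, 0, 1.2, 0], [1, 0, 0, 1.2, 0]])

```text
clock: 6.35
position: [653.4, -174.1, 107.3]
ee_rot: [-0.7, -3.062, 0.0]
wrist_force: [0.4, 0.0, -0.7]
grip_width: 48.0
finger_force: 41.6
```

Below the mouth level with no contact force, so the lid is over the neck. Next I continue to seat it.

Emit:
play_rows(increments=[[1, 0, 0, 0.3, 0], [1, 0, 0, 0.6, 0], [1, 0, 0, 0.9, 0], [1, 0, 0, 1.1, 0], [1, 0, 0, 1.1, 0]])

```text
clock: 6.85
position: [653.4, -174.0, 96.3]
ee_rot: [-0.7, -3.062, 0.0]
wrist_force: [-0.3, -0.7, -0.1]
grip_width: 48.1
finger_force: 41.6
```

Emit:
play_rows(increments=[[1, 0, 0, 0.1, 0], [1, 0, 0, 0.2, 0], [1, 0, 0, 0.3, 0], [1, 0, 0, 0.3, 0]])

```text
clock: 7.25
position: [653.6, -174.1, 93.6]
ee_rot: [-0.7, -3.062, 0.0]
wrist_force: [0.1, 0.9, 0.2]
grip_width: 48.0
finger_force: 41.6
```

Emit:
play_rows(increments=[[1, 0, 0, 0.05, 0], [1, 0, 0, 0.1, 0], [1, 0, 0, 0.15, 0], [1, 0, 0, 0.15, 0]])

```text
clock: 7.65
position: [653.8, -174.2, 92.9]
ee_rot: [0.7, 3.062, 0.0]
wrist_force: [-2.0, -0.1, 6.4]
grip_width: 48.3
finger_force: 42.3
```

Emit:
play_rows(increments=[[1, 0, 0, 0.05, 0], [1, 0, 0, 0.1, 0], [1, 0, 0, 0.15, 0], [1, 0, 0, 0.15, 0]])

```text
clock: 8.05
position: [654.2, -174.3, 92.8]
ee_rot: [0.701, 3.06, 0.0]
wrist_force: [-5.1, 0.8, 16.6]
grip_width: 48.3
finger_force: 43.4
```

Contact came at TCP z 92.9, exactly the seated height expected. Next I relax the push, release and rise.

Emit:
play_rows(increments=[[1, 0, 0, -0.15, 0], [1, 0, 0, -0.2, 0], [0.3, 0, 0, -0.2, 0], [0.1, 0, 0, -0.2, 0], [0, 0, 0, -0.2, 0]])

```text
clock: 8.55
position: [653.5, -174.1, 92.4]
ee_rot: [-0.7, -3.062, 0.0]
wrist_force: [-0.2, -0.2, -0.1]
grip_width: 84.9
finger_force: 0.0
```

Emit:
play_rows(increments=[[0, 0, 0, 0, 0], [0, 0, 0, -1.5, 0], [0, 0, 0, -4, 0], [0, 0, 0, -7, 0], [0, 0, 0, -8, 0]])

```text
clock: 9.05
position: [655.2, -174.7, 177.0]
ee_rot: [0.7, 3.057, -0.0]
wrist_force: [0.7, -0.1, -0.0]
grip_width: 85.4
finger_force: 0.0
```

Run:
```python
from h import *
s=env.sense();print(s["clock"],s["position"],s["ee_rot"],s["wrist_force"],s["grip_width"])
print(tool(np.array([471.5,-6,130])-s["position"]))
```

```text
9.05 [ 655.23174903 -174.6680075   177.03994372] [ 6.99761647e-01  3.05715080e+00 -5.68570143e-05] [ 0.7189765  -0.07082842 -0.04290084] 85.35974917217668
[23.90519029  7.18973472  4.58690295]
```

Emit:
play_rows(increments=[[0, 4.6, 1.4, 0, 0], [0, 9.2, 2.8, 0, 0], [0, 13.8, 4.2, 0, 0], [0, 18.4, 5.6, 0, 0], [0, 22.5, 6.8, 0.5, 0]])

```text
clock: 9.55
position: [479.1, -13.6, 168.5]
ee_rot: [0.7, 3.061, 0.001]
wrist_force: [0.8, 1.2, -0.6]
grip_width: 85.6
finger_force: 0.0
```

Emit:
play_rows(increments=[[0, 1.2, 0.3, 2, 0], [0, 1.2, 0.3, 5, 0], [0, 1.2, 0.3, 5, 0], [0, 1.2, 0.3, 5, 0]])

```text
clock: 9.95
position: [471.3, -7.4, 118.2]
ee_rot: [-0.701, -3.062, 0.001]
wrist_force: [0.2, -0.4, 0.3]
grip_width: 85.1
finger_force: 0.0
```

Run:
```python
from h import *
im=env.get_image("side")
s=env.sense();print(s["clock"],s["position"],s["ee_rot"],s["wrist_force"],s["qpos"].round(2))
print(tool(np.array([471.5,-6,10])-s["position"]))
for k,lo,hi in(("g",(45,90,40),(85,255,255)),("b",(100,120,40),(130,255,255))):
  for c,st in blobs(im,lo,hi): print(k,c,st)
cv2.imwrite("pics/e.png",np.hstack([cv2.resize(im[150:290,320:440],None,fx=4,fy=4,interpolation=2)]))
```

```text
10.0 [471.79136672  -7.49236285 118.62499925] [7.01551782e-01 3.06149905e+00 4.34643840e-05] [ 0.48085936 -0.56459527  0.54863368] [-0.12  0.44  0.06  2.11 -0.04  0.59  1.08]
[ 0.09898768  0.11956777 10.86245506]
g [305.2 187.8] [300 183  12  11 113]
g [375.6 238.5] [362 220  27  36 779]
b [343.8 211.3] [333 202  23  18 319]
b [286.4 225.7] [278 218  18  17 255]
b [423.4 359.5] [ 395  336   61   54 1669]
```

View pics/e.png

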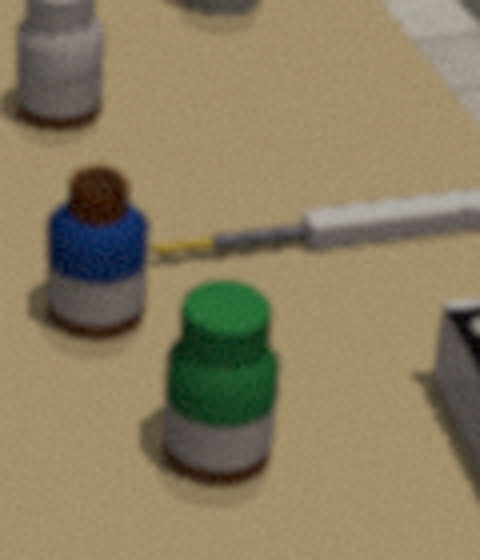

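The green lid sits level and fully down on the green jar (crop 227,320), and the jar stands upright. Next I grasp the blue lid.

Emit:
play_rows(increments=[[0, 0.05, 0.1, 3, 0], [0, 0.05, 0.1, 7, 0], [0, 0.05, 0.1, 10, 0], [0, 0.05, 0.1, 10.8, 0], [0, 0.05, 0.1, 10.8, 0]])

```text
clock: 10.5
position: [471.3, -6.3, 9.8]
ee_rot: [-0.701, -3.061, 0.001]
wrist_force: [-0.3, -0.3, -0.2]
grip_width: 85.1
finger_force: 0.0
```

Emit:
play_rows(increments=[[0, 0, 0, 0, 0], [0.2, 0, 0, 0, 0], [0.3, 0, 0, 0, 0], [1, 0, 0, 0, 0], [1, 0, 0, 0, 0]])

```text
clock: 11.0
position: [471.6, -5.9, 10.8]
ee_rot: [0.7, 3.061, 0.001]
wrist_force: [-1.4, 0.2, 13.3]
grip_width: 49.0
finger_force: 38.9
```

Emit:
play_rows(increments=[[1, 0, 0, 0, 0], [1, 0, 0, 0, 0], [1, 0, 0, 0, 0]])

```text
clock: 11.3
position: [471.6, -6.0, 10.8]
ee_rot: [0.7, 3.061, 0.001]
wrist_force: [-1.9, -0.8, 14.4]
grip_width: 49.0
finger_force: 38.9
```

Emit:
play_rows(increments=[[1, 0, 0, -1, 0], [1, 0, 0, -3, 0], [1, 0, 0, -6, 0], [1, 0, 0, -10, 0], [1, 0, 0, -14.5, 0]])

```text
clock: 11.8
position: [470.2, -6.1, 156.3]
ee_rot: [-0.7, -3.061, 0.001]
wrist_force: [2.0, -0.4, -0.4]
grip_width: 48.8
finger_force: 41.7
```

Emit:
play_rows(increments=[[1, 0, 0, 0, 0], [1, 0, 0, 0, 0], [1, 0, 0, 0, 0]])

```text
clock: 12.1
position: [470.4, -6.0, 154.4]
ee_rot: [-0.7, -3.062, 0.0]
wrist_force: [-0.1, -0.8, -0.1]
grip_width: 48.9
finger_force: 41.8
```

Run:
```python
from h import *
s=env.sense();print(s["clock"],s["position"],s["ee_rot"],s["wrist_force"],s["grip_width"])
print(tool(np.array([617.5,-27,155])-s["position"]))
```

```text
12.1 [470.4365775   -5.99707369 154.3513314 ] [-7.00253510e-01 -3.06162381e+00  4.02793592e-04] [-0.09171621 -0.75689096 -0.06207396] 48.947878021457456
[-14.15711155   4.50132739  -0.07863596]
```

Emit:
play_rows(increments=[[1, -4, 1.3, 0, 0], [1, -8, 2.5, 0, 0], [1, -12, 3.8, 0, 0], [1, -14.2, 4.5, 0, 0], [1, -14.2, 4.5, 0, 0]])

```text
clock: 12.6
position: [620.4, -27.8, 152.3]
ee_rot: [-0.701, -3.061, 0.001]
wrist_force: [-0.2, 1.0, -0.3]
grip_width: 48.7
finger_force: 41.8
```

Emit:
play_rows(increments=[[1, 0, 0, 0, 0], [1, 0, 0, 0, 0], [1, 0, 0, 0, 0]])

```text
clock: 12.9
position: [617.4, -27.0, 154.5]
ee_rot: [-0.7, -3.061, 0.0]
wrist_force: [0.6, 1.0, -0.1]
grip_width: 48.3
finger_force: 41.8
```

Run:
```python
from h import *
im=env.get_image("side")
s=env.sense();p=s["position"];print(s["clock"],p,s["ee_rot"],s["wrist_force"],s["grip_width"])
m=env.camera_model("side")
def pr(p):
    c=m["extrinsics"]@np.append(p,1);return m["fx"]*c[0]/c[2]+m["cx"],m["fy"]*c[1]/c[2]+m["cy"]
z0=p[2]-10.9;o=np.array([280,120])
a=np.linspace(0,6.283,90)
for nm,x,y,r,zs in(("lid",p[0],p[1],25.2,(z0,z0+26)),("neck",617.5,-27,18.5,(85,103)),("body",617.5,-27,32,(0,66))):
    P=np.array([pr((x+r*np.cos(t),y+r*np.sin(t),z)) for t in a for z in zs])
    print(nm,((P.min(0)-o)*4+2).round(1),((P.max(0)-o)*4+2).round(1))
cv2.imwrite("pics/f.png",cv2.resize(im[120:260,280:420],None,fx=4,fy=4,interpolation=2))
```

```text
12.95 [617.71347985 -27.0138199  154.73936783] [-7.00067896e-01 -3.06199817e+00  4.75860394e-05] [-0.61309814 -0.26027873 -0.30904914] 48.888623967304326
lid [218.8 184.9] [303.4 265.4]
neck [228.3 282.4] [288.5 339.8]
body [205.9 319. ] [308.3 461.6]
```

View pics/f.png

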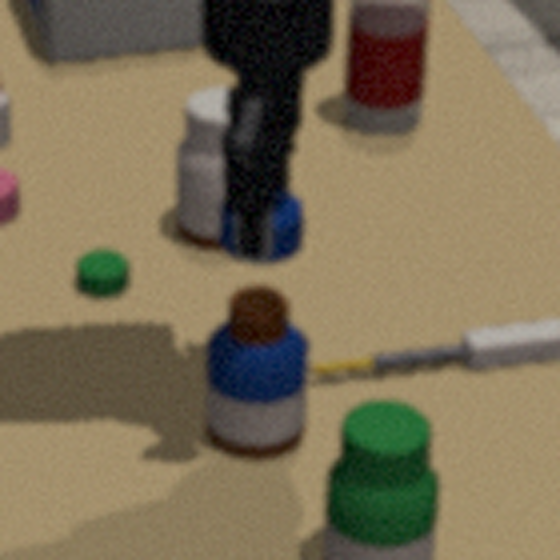

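The blue lid (columns 220–303) and the neck (231–288) both match the predictions, and the lid is level. Next I descend.

Emit:
play_rows(increments=[[1, 0, 0, 1, 0], [1, 0, 0, 2.3, 0], [1, 0, 0, 3.4, 0], [1, 0, 0, 3.5, 0], [1, 0, 0, 3.5, 0]])

```text
clock: 13.45
position: [618.1, -27.2, 118.9]
ee_rot: [-0.7, -3.061, 0.001]
wrist_force: [-0.5, -0.2, -0.4]
grip_width: 48.8
finger_force: 41.8
```

Emit:
play_rows(increments=[[1, 0, 0, 0.3, 0], [1, 0, 0, 0.6, 0], [1, 0, 0, 0.9, 0], [1, 0, 0, 1.2, 0], [1, 0, 0, 1.2, 0]])

```text
clock: 13.95
position: [618.3, -27.2, 107.3]
ee_rot: [-0.7, -3.062, 0.0]
wrist_force: [-1.6, 0.3, -0.4]
grip_width: 48.6
finger_force: 41.8
```

Emit:
play_rows(increments=[[1, 0, 0, 0.3, 0], [1, 0, 0, 0.6, 0], [1, 0, 0, 0.9, 0], [1, 0, 0, 1.2, 0], [1, 0, 0, 1.2, 0]])

```text
clock: 14.45
position: [618.3, -27.2, 95.2]
ee_rot: [-0.7, -3.062, 0.0]
wrist_force: [-0.3, -1.1, -1.0]
grip_width: 49.0
finger_force: 41.8
```

Emit:
play_rows(increments=[[1, 0, 0, 0.1, 0], [1, 0, 0, 0.2, 0], [1, 0, 0, 0.35, 0], [1, 0, 0, 0.35, 0]])

```text
clock: 14.85
position: [618.8, -27.3, 92.9]
ee_rot: [0.701, 3.062, 0.0]
wrist_force: [-1.4, -0.9, 7.5]
grip_width: 48.7
finger_force: 42.4
```

Emit:
play_rows(increments=[[1, 0, 0, 0.1, 0], [1, 0, 0, 0.2, 0], [1, 0, 0, 0.2, 0]])

```text
clock: 15.15
position: [619.2, -27.4, 92.7]
ee_rot: [0.701, 3.06, 0.001]
wrist_force: [-7.8, 0.4, 22.6]
grip_width: 48.4
finger_force: 44.0
```

Emit:
play_rows(increments=[[1, 0, 0, -0.15, 0], [1, 0, 0, -0.2, 0], [0.3, 0, 0, -0.2, 0], [0.1, 0, 0, -0.2, 0], [0, 0, 0, -0.2, 0]])

```text
clock: 15.65
position: [618.5, -27.1, 91.8]
ee_rot: [-0.7, -3.062, -0.0]
wrist_force: [-0.0, 0.1, -0.5]
grip_width: 84.8
finger_force: 0.0
```

Emit:
play_rows(increments=[[0, 0, 0, 0, 0], [0, 0, 0, -1.5, 0], [0, 0, 0, -4, 0], [0, 0, 0, -7, 0], [0, 0, 0, -8, 0]])

```text
clock: 16.15
position: [619.8, -27.3, 174.9]
ee_rot: [0.7, 3.059, 0.001]
wrist_force: [0.3, -0.7, -0.4]
grip_width: 85.5
finger_force: 0.0
```

Emit:
play_rows(increments=[[0, 3, 0, -2, 0], [0, 7, 0, -4, 0], [0, 10, 0, -4, 0], [0, 10, 0, -4, 0], [0, 10, 0, -4, 0]])

```text
clock: 16.65
position: [528.5, 16.4, 212.2]
ee_rot: [0.699, 3.062, 0.0]
wrist_force: [1.0, -0.0, -0.3]
grip_width: 85.6
finger_force: 0.0
```

Run:
```python
from h import *
im=env.get_image("side");t=env.get_image("top")
s=env.sense();print(s["clock"],s["position"],s["wrist_force"],s["grip_width"])
cv2.imwrite("pics/g.png",np.hstack([cv2.resize(im[160:280,300:420],None,fx=3,fy=3,interpolation=2),cv2.resize(t[140:260,240:380],(420,360),interpolation=2)]))
```

```text
16.75 [529.25738031  15.78659226 211.86734595] [-0.03402335 -0.96968438  0.35348813] 85.4000765281272
```

View pics/g.png

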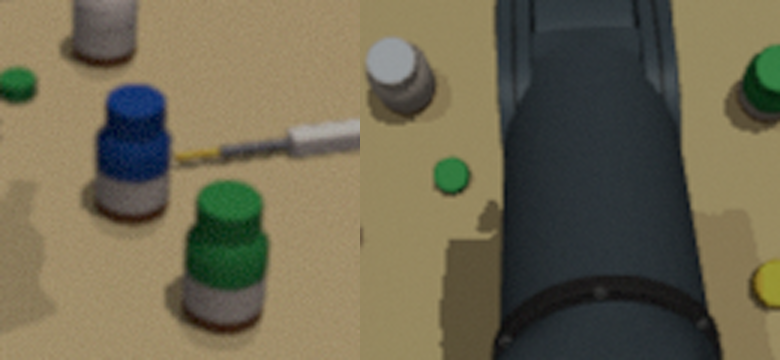

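Both jars are closed with level lids (blue at 136,110, green at 230,210), upright, and the arm is clear of them.

```bash
python3 -c "
from rig import env
print(env.finish_job())"
```

```text
the job is handed in; nothing more can be done
None
```

I closed both jars with their matching lids, blue on blue and green on green; each lid stopped at the expected seated height and looked level in the last picture. The job is handed in, but it returned no verdict.

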